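# Weigh a heat sink on the bench balance

### The job

Weigh the finned heat sink: draw it by its lug all the way out of the grey magazine and let go of it on the bench, then take it again by its finned body, lift it over and lay it lengthwise in the balance's pan without dropping it. Then slide the counterpoise along the beam until the beam, left to itself, rests level. Leave the other things on the bench where they are.

Things in the scene. Friction and masses are not known exactly. Their poses are not given: they have to be found in the camera images.
- heat_sink: Loose aluminium heat sink, 0.26-0.46 kg: finned body 120 mm long (own x), 44 wide (y), 40 high, fins running along it; a lug at its -x end. It stands on its flat underside, on the bench. Origin: centre of the underside of the 120 mm body. At the start the body is inside the magazine, only the lug sticks out, towards the robot. Held by the lug it droops: drag it by the lug, lift it by the body.
- lug (a point): Middle of the heat sink's upright lug, 15 mm above the underside, at x = -83 mm from the body's origin. The lug is centred across, 12 mm wide (y), 30 mm high, and reaches 46 mm out from the body's -x end (x = -60 to -106 mm). Axes as the heat sink.
- magazine_mouth (a point): Fixed grey steel tunnel, 140 mm long, 60 wide, 56 high; inside 54 wide, 50 high, no floor, roofed, shut at the back. Point: middle of its open mouth at bench height. x runs into the tunnel (draw out along -x), z up. Fully out: the whole finned body in front of the mouth, heat sink origin 60 mm or more before this point. Side flanges to 53 mm either side, 7 mm high.
- balance: Fixed grey beam balance. Origin on the bench below the beam's pivot; pivot line 120 mm up, along own x. Beam along own y: pan centre at y = +130 mm, counterpoise side to -y. Foot plate 90 mm wide, y = -230 to +40 mm, 18 mm high; cheeks at the pivot 52 mm wide, 132 mm high. Fork of the beam: bar across at y = +43 mm, arms at x = +-112 mm out to y = +139 mm, tops 126 mm high when level.
- beam_tip (a point): Dark pointer at the beam's free end, y = -216 mm from the pivot along the balance. With the beam level it is 120 mm above the bench, in line with the dark marks of two fixed index posts (132 mm high) either side of it; 32 mm higher when the pan side is down on its stop.
- beam (a joint): Tilt of the beam, rad: 0 level, positive with the pan side down, stops at +-0.15. Swings damped, settles in about 1 s. Empty, about level with the counterpoise at its inner end; loaded, on its +0.15 stop until the counterpoise is far enough out. Between the stops 10 mm of counterpoise outwards lowers it by about 0.07 rad. Means little while the counterpoise is held. Level: within 0.025 rad.
- pan_floor (a point): Steel pan, hung in the beam's fork, hinged along own x 55 mm above its floor, so it stays about horizontal. Point: centre of the floor's upper face, 65 mm above the bench with the beam level, 46 mm with the pan side on its stop (sinks under 2 N). x: along the pan, y: across, away from the pivot. Inside 188 x 57 mm; lips 6 mm above the floor, ends 22 mm, 22 mm wide tongues there to 66 mm.
- pan_end (a point): Inner face of the pan's -x end plate, on the floor, 94 mm from pan_floor; axes as pan_floor. The heat sink with its lug is 166 mm long and lies lengthwise between the end plates with 11 mm spare at each end when its overall middle (23 mm from its origin, towards the lug) is over the pan's centre. The lug may point either way.
- poise (a joint): Place of the counterpoise along the beam, m: 0 at its inner end, grows outwards (away from the pan) to 0.110. Stays where it is left (about 2.5 N moves it). The heat sink needs it somewhere between 0.045 and 0.105.
- poise_grip (a point): Counterpoise: 0.7 kg dark steel block 44 x 40 x 42 mm riding on the beam, with an upright grip tab on top, 26 mm (x, across the beam) by 22 mm (y, along it), 34 mm high. Point: in the middle of the tab, 16 mm below its top, 18 mm above the block, 40 mm above the beam's middle line (160 mm above the bench when level). y points along the beam to the pan: outwards is -y.
- glue_bottle: bystander: small bottle, 36 x 34 x 92 mm, standing; origin under its middle
- masking_tape: bystander: roll of masking tape, 85 x 94 x 48 mm, lying flat; origin under its middle
- marker: bystander: felt marker, 132 mm long, 19 mm high, lying along own y; origin under its middle
- screwdriver: bystander: screwdriver, 202 mm long, 28 mm high, lying along own y; origin under its middle
- lamp_holder_3: bystander: white lamp holder with bulb and lead, 35 x 151 x 33 mm, lying along own y; origin under its middle
- screw_tray_1: bystander: ivory screw tray, 98 x 108 x 26 mm; origin under its middle
Things that resemble listed ones, but are neither listed nor needed, are in the scene too. What is shaped like the heat_sink but brown is not meant.

How it is judged:
By the outcome, as a careful person would: the job done as asked, in the order asked, and still so for the second after the job is handed in, with the robot touching nothing.
It also fails if it takes over 72 s, if anything falls off the work surface, if the arm or the gripper's body presses on something with over 40 N, if the wrist force passes 120 N, or if a joint passes its speed limit or range.

### The arm

A 6-joint arm with a two-finger parallel gripper is mounted at the origin on the work surface; the furniture and walls round the work are solid. World frame = base frame: x ahead of the robot, y to its left, z up, the work surface at z = 0. Lengths are in mm, angles in rad, forces in N, time in s.
With the tool pointing down it reaches from about 400 to 925 mm from the base axis. Payload 12.5 kg.
Tool frame: the origin (TCP) lies midway between the tips of the shut fingers; the grasp point (between the pads) lies 19 mm behind it; z points along the fingers, y is the line along which they close (so a half turn about z gives the same grasp; the last joint's range is limited). The gripper opens to 95 mm and grips with 3 to 60 N. Pads are 20 mm wide; open, the fingers measure 119 mm over their backs; the gripper's body (75 mm by 180 mm) begins 59 mm behind the grasp point.
Start: joints at [0.628, 0.491, 1.559, -0, 1.092, -0.106], TCP at [464.062, 418.68, 214.661] pointing down, gripper open.
Joint ranges: [-3.1, 3.1], [-0.84, 2.19], [0.05, 2.79], [-1.13, 4.28], [0.06, 2.93], [-2.69, 2.69]. Speed limits (rad/s): [2.22, 2.22, 2.79, 3.14, 3.14, 3.14].

### API

Orientations are given as [roll, pitch, yaw] about the fixed x, y, z axes, in that order (R = Rz(yaw) Ry(pitch) Rx(roll)).
In Python, from cell import state, read_camera, camera_info, env gives the robot as it stands.
- The arm moves only by the tool move_arm, never from a script. Its argument "commands" is a list of rows, each a list of 3 entries, a list of its own where there are three numbers: the shift along the world's x, y, z in cm, then the turn, a rotation vector about the world's x, y, z in degrees, then the opening, from 0 (shut) to 1 (fully open). A call has 1 to 10 rows; each row shifts and turns the commanded pose from where the row before left it; what a row does not reach is not made up. A row lasts 1/10 s, in which the tool goes at most 50 mm and 8.59 degrees, less where a joint would pass 70% of its speed; a pose out of reach is approached as far as the arm can. A call with a gripper value outside its range is refused whole. The fingers move at their own pace and stop on an object; the grip force is fixed at half the most. Time passes only in rows, so rows that do not move let the fingers close. It gives the time, the measured TCP pose, the force, the opening and the grip force at its end, in the units of the state.
- state(): the state, without advancing time (a new reading comes with each control period).
- read_camera(name): name is "scene" or "side" or "wrist"; returns the picture (420x560x3 uint8, blue, green, red); there is no depth.
- camera_info(name): a dict with "K" (3x3 intrinsics, pixels), "cam_to_world" (4x4, takes a point from camera to world coordinates). Camera axes: x right, y down, z forward; pixel columns grow to the right and rows downward; lengths in mm; the calibration is good to about 2 mm. A picture is of the moment at which its call begins: read the wrist's pose just before it. camera_info takes no time and is no camera call; for the wrist camera it gives the pose at the moment of the call.
- env.job_done(): hands the job in; it is judged then, once.
The state is a dict: "t": time; "joints": joint angles; "qvel": joint speeds; "tau": joint torques, N m; "eef_pos": TCP position; "tcp_rot": TCP orientation; "ft_force": force on the tool from outside, world axes, zero at the start; "moment": the same for the moment, N m; "opening": opening from 0.0 (shut) to 1.0 (fully open); "grip_force": force on a finger pad.
Only numpy, scipy, OpenCV 4.12 (cv2) and the standard library are available. Lean on these libraries where they do the work, as an engineer would, in place of code of your own. Each camera call takes 0.05 s, during which the arm holds its last target. There are 200 camera calls.

## Working session

There is one attempt and no reset: what is moved stays moved. The work goes in short steps, Python scripts to look and compute and a tool call to move; the robot and the scene stay as the last step left them, time stands still between calls to the robot, and variables do not carry over. Pictures are saved under pics/ and viewed, at most 10 in all, crops included, and the job is handed in when it is done.

Besides the shell and the picture viewer there is one more tool, called after "Emit:" as name(argument=value, ...), one argument or row to a line, values as JSON. move_arm: Moves the arm, as the interface text tells. Its arguments: {"type":"object","properties":{"commands":{"type":"array"}},"required":["commands"]}

```bash
ls; mkdir -p pics; cat > h.py <<'E'
import numpy as np, cv2
from cell import state, read_camera, camera_info, env
def proj(name,P):
    c=camera_info(name); K=np.array(c["K"]); T=np.linalg.inv(np.array(c["cam_to_world"]))
    P=np.atleast_2d(P); q=(T[:3,:3]@P.T).T+T[:3,3]; q=(K@q.T).T; return q[:,:2]/q[:,2:]
def ray(name,uv,info=None):
    c=info or camera_info(name); K=np.array(c["K"]); T=np.array(c["cam_to_world"])
    d=T[:3,:3]@np.linalg.inv(K)@np.array([uv[0],uv[1],1.]); return T[:3,3],d
def onz(name,uv,z,info=None):
    o,d=ray(name,uv,info); return (o+d*(z-o[2])/d[2]).round(1)
E
python3 - <<'E'
from h import *
for n in ["scene","side","wrist"]:
    c=camera_info(n); print(n,np.array(c["K"]).round(0).tolist(),np.array(c["cam_to_world"]).round(2).tolist())
a=read_camera("scene");b=read_camera("side");w=read_camera("wrist")
for n,i in zip(["scene","side","wrist"],[a,b,w]): cv2.imwrite(f"pics/{n}0.png",i)
s=state();print(s)
E
```

```text
pics
scene [[524.0, 0.0, 276.0], [0.0, 524.0, 220.0], [0.0, 0.0, 1.0]] [[-0.86, -0.32, 0.41, -83.22], [-0.52, 0.52, -0.68, 1142.06], [0.0, -0.79, -0.61, 1072.43], [0.0, 0.0, 0.0, 1.0]]
side [[543.0, 0.0, 272.0], [0.0, 543.0, 211.0], [0.0, 0.0, 1.0]] [[0.95, -0.13, 0.27, 144.53], [-0.3, -0.37, 0.88, -1180.13], [-0.02, -0.92, -0.39, 676.87], [0.0, 0.0, 0.0, 1.0]]
wrist [[378.0, 0.0, 280.0], [0.0, 378.0, 210.0], [0.0, 0.0, 1.0]] [[0.74, 0.64, 0.19, 409.03], [0.67, -0.71, -0.22, 479.05], [-0.0, 0.29, -0.96, 384.86], [0.0, 0.0, 0.0, 1.0]]
{'t': 0.15, 'joints': array([ 6.28418011e-01,  4.91434619e-01,  1.55931554e+00, -1.07187379e-05,
        1.09172603e+00, -1.05582607e-01]), 'qvel': array([ 0.00136418, -0.00236816, -0.00125494, -0.00056453, -0.00011593,
       -0.00119245]), 'tau': array([ 1.30760920e-03, -6.12894201e+01, -2.58277935e+01,  6.92384667e-02,
        4.73572675e-02, -1.43572984e-04]), 'eef_pos': array([463.89000714, 418.56590223, 214.18549646]), 'tcp_rot': array([-3.14071304e+00, -8.36571691e-05,  2.30480185e+00]), 'ft_force': array([-0.05114683,  0.53625104,  0.04395275]), 'moment': array([-0.01809318, -0.02438938, -0.02171098]), 'grip_force': 0.0, 'opening': 0.9979247368205251}
```

View pics/scene0.png

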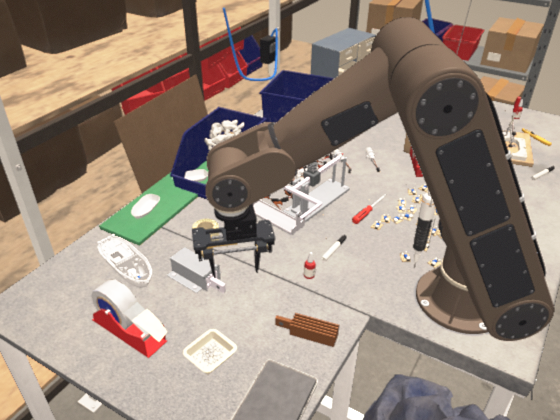

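View pics/side0.png

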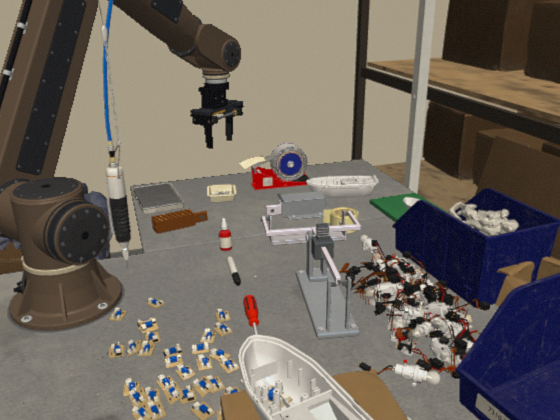

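The scene view shows the grey magazine at (192,268) with the lug at about (217,285). The brown look-alike is at (308,329) and the balance is at about (305,195), partly hidden by the gripper. In the side view the magazine is at (302,205), the pan and fork at (310,225), and the foot plate at (325,300).

```bash
python3 - <<'E'
from h import *
a=cv2.imread("pics/scene0.png");b=cv2.imread("pics/side0.png");w=cv2.imread("pics/wrist0.png")
o=np.zeros((600,800,3),np.uint8)
o[:280,:373]=cv2.resize(w,(373,280))
o[:280,380:800]=cv2.resize(a[140:300,160:400][:, :],(420,280))
o[280:600,0:800]=cv2.resize(b[184:344,200:400+200],(800,320))
cv2.imwrite("pics/m0.png",o)
E
```

```text
(no output)
```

View pics/m0.png

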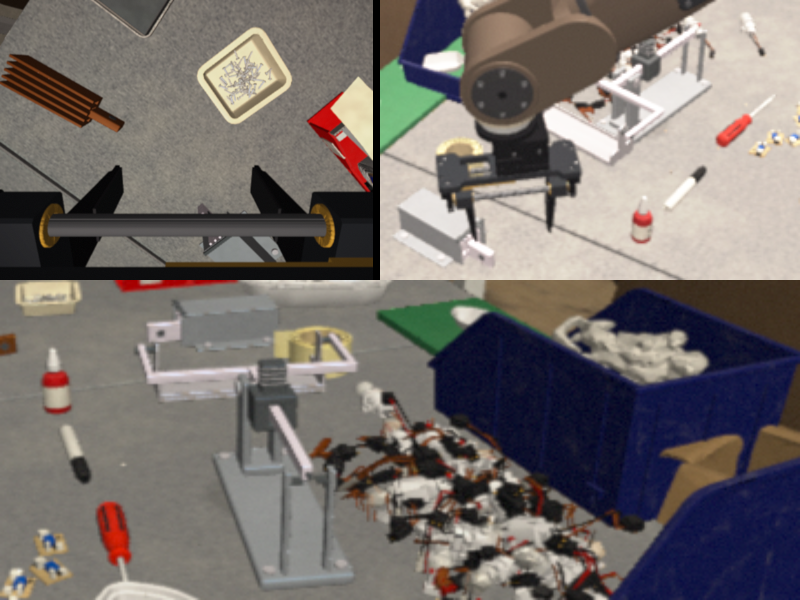

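The wrist inset shows the brown heat sink at upper left, the tray, and the magazine mouth at the bottom edge. The scene inset shows the silver lug at about (219,281), sticking out of the grey magazine. That is the heat sink meant, because the other one is brown and stands free. The side inset shows the balance with its fork, pan, dark counterpoise at about (336,242) and index posts.

Next I'll get rough positions, then place the wrist camera above each object.

```bash
python3 - <<'E'
from h import *
print("lug tip top scene z30",onz("scene",(219,280),30), "side", onz("side",(200+150/2,184+(325-280)/2),30))
S=lambda x,y:(200+x/2,184+(y-280)/2)
for n,p,z in [("foot near L",S(265,585),0),("foot near R",S(352,575),0),("foot far L",S(214,455),18),("posts top L",S(285,475),132),("posts top R",S(331,468),132),("beam tip",S(308,475),120),("poise tab top",S(270,362),176),("fork L end",S(138,345),126),("fork R end",S(316,330),126),("forkcorner L",S(150,380),126),("forkcorner R",S(355,366),126),("mag roof near L",S(180,348),56),("mag roof near R",S(278,338),56),("mag roof far L",S(175,302),56)]:
    print(n,np.round(p,1),onz("side",p,z))
C=lambda x,y:(160+(x-380)*240/420,140+y*160/280)
for n,p,z in [("mag roof frontL",C(458,235),56),("roof backL",C(398,205),56),("roof backR",C(425,190),56)]: print(n,onz("scene",p,z))
E
```

```text
lug tip top scene z30 [601.5 311.8  30. ] side [602.9 299.5  30. ]
foot near L [332.5 336.5] [ 526.7 -331.3    0. ]
foot near R [376.  331.5] [ 618.8 -344.1    0. ]
foot far L [307.  271.5] [560.8 -92.   18. ]
posts top L [342.5 281.5] [ 540.3 -339.6  132. ]
posts top R [365.5 278. ] [ 588.5 -341.8  132. ]
beam tip [354.  281.5] [ 570.6 -328.4  120. ]
poise tab top [335. 225.] [ 592.2 -179.4  176. ]
fork L end [269.  216.5] [500.9  22.6 126. ]
fork R end [358. 209.] [732.2  -7.8 126. ]
forkcorner L [275. 234.] [484.3 -79.8 126. ]
forkcorner R [377.5 227. ] [ 728.  -123.7  126. ]
mag roof near L [290. 218.] [599.  145.7  56. ]
mag roof near R [339. 213.] [743.  132.5  56. ]
mag roof far L [287.5 195. ] [649.3 315.8  56. ]
mag roof frontL [632.1 335.1  56. ]
roof backL [760.3 329.6  56. ]
roof backR [746.1 276.7  56. ]
```

Emit:
move_arm(
  commands=[
    [[1.5,-1.8,0.5],[0,0,8],1],
    [[1.5,-1.8,0.5],[0,0,8],1],
    [[1.5,-1.8,0.5],[0,0,8],1],
    [[1.5,-1.8,0.5],[0,0,8],1],
    [[1.5,-1.8,0.5],[0,0,8],1],
    [[1.5,-1.8,0.5],[0,0,8],1],
    [[0,0,0],[0,0,0],1],
    [[0,0,0],[0,0,0],1],
  ],
)

```text
t: 0.95
eef_pos: [554.0, 310.5, 244.3]
tcp_rot: [3.142, -0.001, 3.139]
ft_force: [-0.3, 0.5, -0.3]
opening: 0.994
grip_force: 0.0
```

```bash
python3 - <<'E'
from h import *
import pickle
ci=camera_info("wrist"); w=read_camera("wrist"); a=read_camera("scene"); b=read_camera("side")
pickle.dump(ci,open("w1.pkl","wb"))
for n,i in zip(["scene","side","wrist"],[a,b,w]): cv2.imwrite(f"pics/{n}1.png",i)
o=np.zeros((600,800,3),np.uint8)
o[:420,:560]=w
o[:240,560:800]=a[150:390,200:440]
o[420:600,:460]=cv2.resize(a[160:250,170:400],(460,180))
cv2.imwrite("pics/m1.png",o); print(state()["tcp_rot"],state()["eef_pos"])
E
```

```text
[-3.14155046e+00 -6.11372930e-04 -3.14154280e+00] [553.38713869 311.34909364 244.35372205]
```

View pics/m1.png

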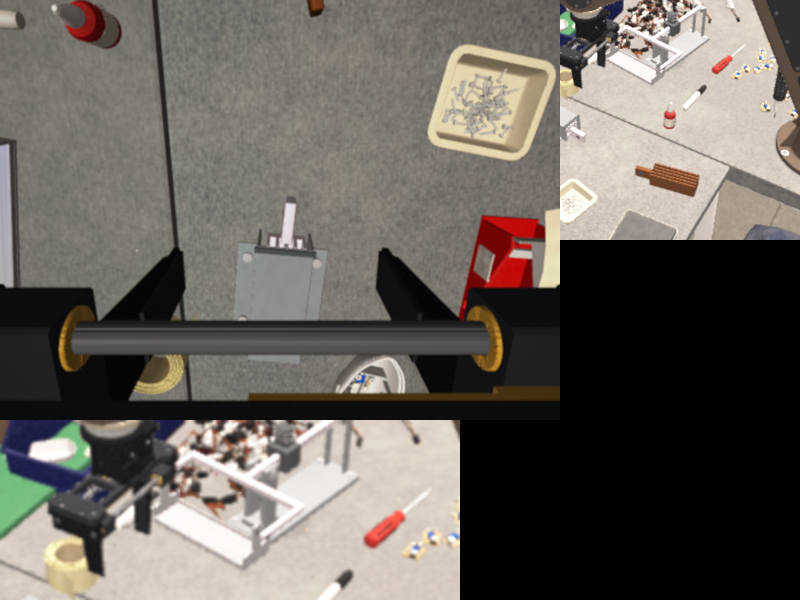

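The wrist view shows the silver lug from (290,197) to (287,245), the magazine mouth at about y=245, flange plate corners near (241,243) and (327,250), and the tray at (492,102).

```bash
python3 - <<'E'
from h import *
w=cv2.imread("pics/wrist1.png"); a=cv2.imread("pics/scene1.png"); b=cv2.imread("pics/side1.png")
o=np.zeros((600,800,3),np.uint8)
o[:400,:400]=cv2.resize(w[180:280,232:332],(400,400),interpolation=cv2.INTER_CUBIC)
o[:400,400:]=cv2.resize(b[184:284,262:362],(400,400),interpolation=cv2.INTER_CUBIC)
o[400:]=cv2.resize(a[160:250,160:400],(533,200)) .repeat(1,0)[:, :533] if 0 else 0
o[400:600,:533]=cv2.resize(a[160:250,160:400],(533,200))
cv2.imwrite("pics/m2.png",o)
E
```

```text
(no output)
```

View pics/m2.png

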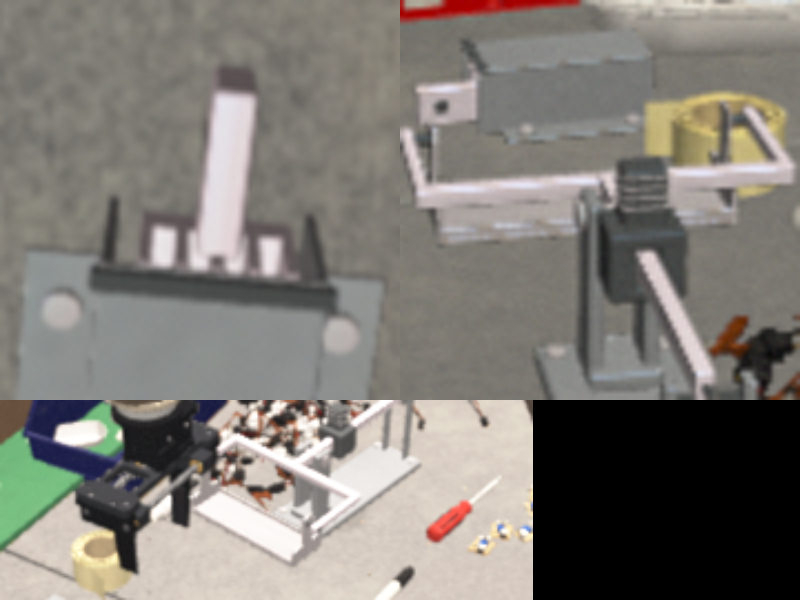

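The enlarged crop confirms a silver finned body inside the grey tunnel. The lug's top tip is at wrist (291,203.5), its root is at (287.5,240), and the roof's front edge runs from (255,247.5) to (316,253).

```bash
python3 - <<'E'
from h import *
import pickle
ci=pickle.load(open("w1.pkl","rb"))
W=lambda x,y:(232+x/4,180+y/4)
for n,p,z in [("tipL",W(217,90),30),("tipR",W(256,94),30),("rootL",W(200,240),30),("rootR",W(245,245),30),("roofL",W(92,268),56),("roofR",W(335,291),56),("flL",W(25,248),7),("flR",W(384,280),7)]:
    print(n,onz("wrist",p,z,ci))
S=lambda x,y:(262+(x-400)/4,184+y/4)
for n,p,z in [("lug tip side mid z15",S(418,104),15),("fork L end",S(403,130),126),("corner L",S(425,200),126),("corner R",S(790,178),126),("tab top ctr",S(641,162),176),("panlowL",S(440,240),60),("panlowR",S(735,218),60),("R arm end",S(748,112),126)]:
    print(n,onz("side",p,z))
E
```

```text
tipL [580.2 316.   30. ]
tipR [581.3 326.3  30. ]
rootL [622.7 311.4  30. ]
rootR [624.2 323.7  30. ]
roofL [620.1 283.7  56. ]
roofR [626.7 346.   56. ]
flL [634.  260.8   7. ]
flR [644.3 365.1   7. ]
lug tip side mid z15 [580.  315.7  15. ]
fork L end [486.   27.9 126. ]
corner L [469.4 -74.5 126. ]
corner R [ 683.8 -117.2  126. ]
tab top ctr [ 566.8 -167.7  176. ]
panlowL [500.2  -1.3  60. ]
panlowR [688.8 -33.4  60. ]
R arm end [702.1 -18.  126. ]
```

Emit:
move_arm(
  commands=[
    [[2.4,0.4,-3.6],[0,0,-3],1],
    [[2.4,0.4,-3.6],[0,0,-2.7],1],
    [[0,0,-4],[0,0,0],1],
    [[0,0,-4],[0,0,0],1],
    [[0,0,-4],[0,0,0],1],
    [[0,0,-3.7],[0,0,0],1],
    [[0,0,0],[0,0,0],0.5],
    [[0,0,0],[0,0,0],0.4],
  ],
)

```text
t: 1.9
eef_pos: [601.9, 319.3, 16.1]
tcp_rot: [-3.141, -0.001, 3.043]
ft_force: [-0.2, -0.1, 0.4]
opening: 0.883
grip_force: 0.0
```

```bash
python3 - <<'E'
from h import *
import pickle
ci=camera_info("wrist"); w=read_camera("wrist"); cv2.imwrite("pics/w2.png",w); pickle.dump(ci,open("w2.pkl","wb"))
g=cv2.cvtColor(w,cv2.COLOR_BGR2GRAY); print((state()))
for z in (30,):
  c=camera_info("wrist");K=np.array(c["K"]);T=np.linalg.inv(np.array(c["cam_to_world"]))
  print(proj("wrist",[[580.7,321,30],[601,319,30],[620,317.5,30]]))
E
```

```text
{'t': 1.95, 'joints': array([ 3.90622197e-01,  7.90624511e-01,  1.56214326e+00,  1.36125420e-04,
        7.86892844e-01, -1.08181396e+00]), 'qvel': array([-0.00265823, -0.02413862, -0.00566226,  0.0004099 , -0.00447777,
       -0.00277379]), 'tau': array([ 3.57314351e-02, -6.98127580e+01, -1.84244031e+01,  6.20418345e-03,
        8.85690423e-02,  1.50879985e-02]), 'eef_pos': array([602.62238454, 319.44614118,  17.38667873]), 'tcp_rot': array([3.14059986e+00, 1.66025589e-03, 3.04313564e+00]), 'ft_force': array([0.0626848 , 0.44069588, 0.73091306]), 'moment': array([ 0.09917001,  0.03851396, -0.04760761]), 'grip_force': 0.0, 'opening': 0.8432114032001313}
[[280.26972845 236.07915304]
 [280.29974062 277.36994965]
 [281.10140697 313.47839532]]
```

Emit:
move_arm(
  commands=[
    [[0,0,-0.6],[0,0,0],0],
    [[0,0,-0.5],[0,0,0],0],
    [[0,0,0],[0,0,0],0],
    [[0,0,0],[0,0,0],0],
    [[0,0,0],[0,0,0],0],
    [[0,0,0],[0,0,0],0],
    [[0,0,0],[0,0,0],0],
    [[0,0,0],[0,0,0],0],
    [[0,0,0],[0,0,0],0],
    [[0,0,0],[0,0,0],0],
  ],
)

```text
t: 2.95
eef_pos: [602.1, 318.7, 4.7]
tcp_rot: [3.141, -0.0, 3.043]
ft_force: [-1.0, 0.2, -0.6]
opening: 0.125
grip_force: 30.0
```

Emit:
move_arm(
  commands=[
    [[0,0,0],[0,0,0],0],
    [[0,0,0],[0,0,0],0],
    [[0,0,0],[0,0,0],0],
    [[0,0,0],[0,0,0],0],
  ],
)

```text
t: 3.35
eef_pos: [602.1, 318.7, 4.7]
tcp_rot: [3.142, -0.0, 3.043]
ft_force: [-0.9, -0.5, 1.2]
opening: 0.123
grip_force: 30.0
```

Emit:
move_arm(
  commands=[
    [[-0.5,0.05,0],[0,0,0],0],
    [[-1,0.1,0],[0,0,0],0],
    [[-1.5,0.15,0],[0,0,0],0],
    [[-2,0.2,0],[0,0,0],0],
    [[-2,0.2,0],[0,0,0],0],
    [[-2,0.2,0],[0,0,0],0],
    [[-2,0.2,0],[0,0,0],0],
    [[-2,0.2,0],[0,0,0],0],
    [[-1.5,0.15,0],[0,0,0],0],
    [[-0.5,0.05,0],[0,0,0],0],
  ],
)

```text
t: 4.35
eef_pos: [450.4, 333.8, 4.7]
tcp_rot: [-3.141, -0.001, 3.044]
ft_force: [1.4, 0.1, -2.5]
opening: 0.125
grip_force: 30.0
```

Emit:
move_arm(
  commands=[
    [[0,0,0],[0,0,0],0],
    [[0,0,0],[0,0,0],0.3],
    [[0,0,0],[0,0,0],0.6],
    [[0,0,0],[0,0,0],0.6],
    [[0,0,0],[0,0,0],0.6],
    [[0,0,0],[0,0,0],0.6],
    [[0,0,0],[0,0,0],0.6],
    [[0,0,0],[0,0,0],0.6],
    [[0,0,0],[0,0,0],0.6],
  ],
)

```text
t: 5.25
eef_pos: [452.1, 333.7, 4.7]
tcp_rot: [3.141, 0.0, 3.043]
ft_force: [0.5, 0.6, 0.6]
opening: 0.595
grip_force: 0.0
```

Emit:
move_arm(
  commands=[
    [[0,0,3],[0,0,0],1],
    [[0,0,4.5],[0,0,0],1],
    [[0,0,4.5],[0,0,0],1],
    [[1,0,4.5],[0,0,0],1],
    [[2,0,4.5],[0,0,0],1],
    [[2,0,3],[0,0,0],1],
    [[0,0,0],[0,0,0],1],
    [[0,0,0],[0,0,0],1],
  ],
)

```text
t: 6.05
eef_pos: [501.9, 333.5, 244.5]
tcp_rot: [3.141, 0.0, 3.043]
ft_force: [-0.3, 0.1, -0.8]
opening: 0.998
grip_force: 0.0
```

```bash
python3 - <<'E'
from h import *
import pickle
ci=camera_info("wrist"); w=read_camera("wrist"); cv2.imwrite("pics/w3.png",w); pickle.dump(ci,open("w3.pkl","wb"))
a=read_camera("scene"); cv2.imwrite("pics/scene3.png",a)
b=read_camera("side"); cv2.imwrite("pics/side3.png",b)
o=np.zeros((600,800,3),np.uint8)
o[:,:400]=cv2.resize(w[70:370,180:380],(400,600),interpolation=cv2.INTER_CUBIC)
o[:,400:]=cv2.resize(a[120:345,230:380],(400,600),interpolation=cv2.INTER_CUBIC)
cv2.imwrite("pics/m3.png",o); print(state()["eef_pos"])
E
```

```text
[501.0967797  333.47076558 243.2041797 ]
```

View pics/m3.png

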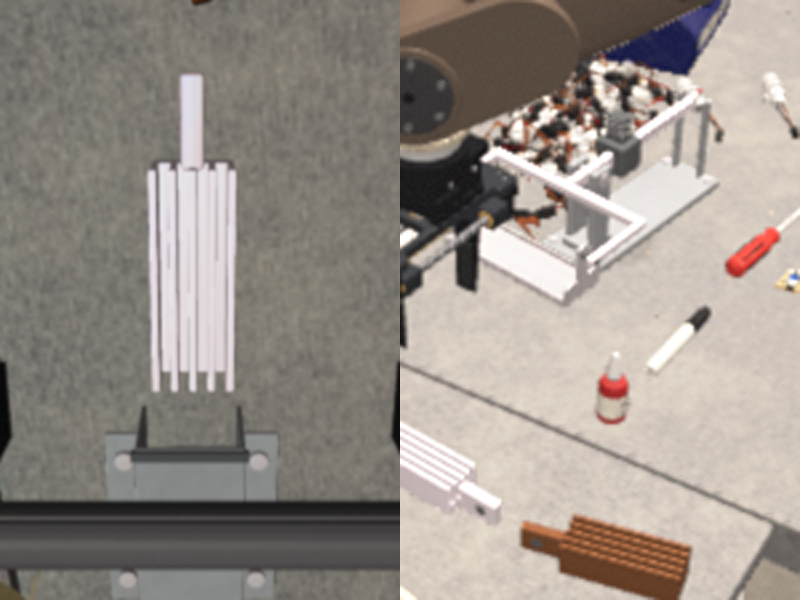

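The heat sink lies fully out, with its fins from crop (193,170) to (193,390) and the magazine mouth beyond at row 405 or more. The brown one is untouched.

```bash
python3 - <<'E'
from h import *
import pickle
ci=pickle.load(open("w3.pkl","rb"))
W=lambda x,y:(180+x/2,70+y/2)
for n,p,z in [("finTL",W(149,170),40),("finTR",W(237,170),40),("finBL",W(151,390),40),("finBR",W(235,390),40),("lugtip",W(191,75),30),("mouthL",W(133,452),56),("mouthR",W(248,452),56)]: print(n,onz("wrist",p,z,ci))
# balance: scene crop pts and side pts
C=lambda x,y:(230+(x-400)*150/400,120+y*225/600)
for n,p,z in [("tab top s",C(620,115),176),("fork corner s (near robot)",C(642,220),126),("fork left end",C(485,157),126),("pan near end bottom",C(578,300),46),("foot near corner",C(716,182),18),("pan end top",C(580,256),66),("R post top",C(705,103),132)]:
    print(n,np.round(p,1),onz("scene",p,z))
E
```

```text
finTL [473.9 309.8  40. ]
finTR [478.3 353.3  40. ]
finBL [592.8 296.7  40. ]
finBR [597.3 342.1  40. ]
lugtip [430.9 335.1  30. ]
mouthL [620.4 284.7  56. ]
mouthR [626.5 345.8  56. ]
tab top s [312.5 163.1] [ 564.8 -167.2  176. ]
fork corner s (near robot) [320.8 202.5] [471.2 -50.  126. ]
fork left end [261.9 178.9] [696.5 -66.8 126. ]
pan near end bottom [296.8 232.5] [508.8  29.3  46. ]
foot near corner [348.5 188.2] [ 489.8 -314.9   18. ]
pan end top [297.5 216. ] [535.7 -22.3  66. ]
R post top [344.4 158.6] [ 516.6 -315.1  132. ]
```

Emit:
move_arm(
  commands=[
    [[0.8,-3,0],[0,0,-0.6],1],
    [[0.8,-4.5,0],[0,0,-0.6],1],
    [[0.8,-4.5,0],[0,0,-0.6],1],
    [[0.8,-4.5,0],[0,0,-0.6],1],
    [[0.8,-4.5,0],[0,0,-0.6],1],
    [[0.8,-4.5,0],[0,0,-0.6],1],
    [[0.8,-4.5,0],[0,0,-0.6],1],
    [[0.8,-4.5,0],[0,0,-0.6],1],
    [[0,0,0],[0,0,0],1],
    [[0,0,0],[0,0,0],1],
  ],
)

```text
t: 7.2
eef_pos: [565.5, -11.8, 243.6]
tcp_rot: [3.141, -0.002, 2.957]
ft_force: [0.2, 0.1, 0.2]
opening: 1.004
grip_force: 0.0
```

```bash
python3 - <<'E'
from h import *
import pickle
ci=camera_info("wrist"); w=read_camera("wrist"); cv2.imwrite("pics/w4.png",w); pickle.dump(ci,open("w4.pkl","wb"))
o=np.zeros((600,800,3),np.uint8)
o=cv2.resize(w[90:330,120:440],(800,600),interpolation=cv2.INTER_CUBIC)
cv2.imwrite("pics/m4.png",o); print(state()["eef_pos"],state()["tcp_rot"])
E
```

```text
[565.51147847 -10.92070495 243.8203719 ] [ 3.14136570e+00 -1.73623625e-03  2.95900180e+00]
```

View pics/m4.png

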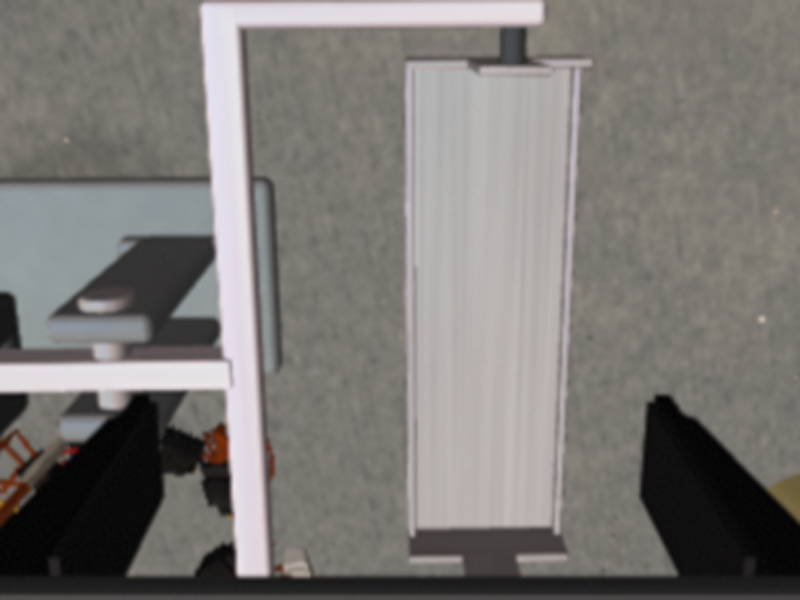

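The wrist view shows the pan. Its far inner floor corners are at crop (414,527) and (557,527), the side lips are at columns 411 and 577→559, and the near end plate is at row 63. The fork bar is on the left and the beam at row 375.

```bash
python3 - <<'E'
from h import *
import pickle
ci=pickle.load(open("w4.pkl","rb"))
W=lambda x,y:(120+x/2.5,90+y/2.5)
for n,p,z in [("farL",W(414,527),65),("farR",W(557,527),65),("lipL near",W(410,75),71),("lipL far",W(411,535),71),("lipR near",W(577,70),71),("lipR far",W(559,535),71),("near plate top L",W(407,62),87),("near plate R",W(591,63),87),("near plate inner bottom of tongue",W(510,73),100),("arm outer near",W(300,2),126),("fork corner",W(203,5),126),("arm tip",W(543,12),126),("bar outer far",W(237,575),126),("bar in",W(272,575),126),("beam near",W(20,363),126),("beam far side",W(20,390),126),("beam near2",W(225,361),126),("beam far2",W(225,387),126)]: print(n,onz("wrist",p,z,ci))
E
```

```text
farL [686.7 -29.5  65. ]
farR [697.6  29.1  65. ]
lipL near [505.5   2.1  71. ]
lipL far [686.6 -30.8  71. ]
lipR near [514.6  60.5  71. ]
lipR far [697.8  29.   71. ]
near plate top L [500.2   1.9  87. ]
near plate R [511.8  62.7  87. ]
near plate inner bottom of tongue [509.1  34.1 100. ]
arm outer near [476.  -25.6 126. ]
fork corner [471.6 -53.6 126. ]
arm tip [491.7  43.6 126. ]
bar outer far [658.8 -88.1 126. ]
bar in [661.  -76.1 126. ]
beam near [ 568.8 -139.2  126. ]
beam far side [ 577.9 -142.1  126. ]
beam near2 [580.4 -73.4 126. ]
beam far2 [589.2 -75.6 126. ]
```

Emit:
move_arm(
  commands=[
    [[-0.5,3.7,0],[0,0,0.6],1],
    [[-0.5,4.3,0],[0,0,0.6],1],
    [[-0.5,4.3,0],[0,0,0.6],1],
    [[-0.5,4.3,0],[0,0,0.6],1],
    [[-0.5,4.3,0],[0,0,0.6],1],
    [[-0.5,4.3,0],[0,0,0.6],1],
    [[-0.5,4.3,0],[0,0,0.6],1],
    [[-0.5,4.3,0],[0,0,0.5],1],
    [[0,0,-4],[0,0,0],1],
    [[0,0,-4],[0,0,0],1],
  ],
)

```text
t: 8.25
eef_pos: [524.3, 329.7, 164.0]
tcp_rot: [3.14, 0.001, 3.046]
ft_force: [1.4, -0.4, 0.1]
opening: 1.001
grip_force: 0.0
```

Emit:
move_arm(
  commands=[
    [[0,0,-4],[0,0,0],1],
    [[0,0,-4],[0,0,0],1],
    [[0,0,-2],[0,0,0],1],
    [[0,0,0],[0,0,0],1],
    [[0,0,0],[0,0,0],1],
  ],
)

```text
t: 8.75
eef_pos: [525.5, 327.7, 65.1]
tcp_rot: [3.142, -0.0, 3.043]
ft_force: [-0.0, -0.4, 1.0]
opening: 0.999
grip_force: 0.0
```

Now at z=65. I'll go down 51 mm to z=14 and close on the body.

Emit:
move_arm(
  commands=[
    [[0,-0.1,-2.5],[0,0,0],1],
    [[0,0,-2.0],[0,0,0],1],
    [[0,0,-0.6],[0,0,0],0.6],
    [[0,0,0],[0,0,0],0.3],
    [[0,0,0],[0,0,0],0.3],
    [[0,0,0],[0,0,0],0.3],
    [[0,0,0],[0,0,0],0.3],
    [[0,0,0],[0,0,0],0.3],
    [[0,0,0],[0,0,0],0.3],
    [[0,0,0],[0,0,0],0.3],
  ],
)

```text
t: 9.75
eef_pos: [526.2, 325.8, 13.9]
tcp_rot: [3.141, 0.0, 3.041]
ft_force: [-0.3, 0.4, 2.3]
opening: 0.46
grip_force: 30.0
```

Emit:
move_arm(
  commands=[
    [[0,0,0],[0,0,0],0.3],
    [[0,0,0.5],[0,0,0],0.3],
    [[0,0,1.5],[0,0,0],0.3],
    [[0,0,2],[0,0,0],0.3],
    [[0,0,0],[0,0,0],0.3],
    [[0,0,0],[0,0,0],0.3],
  ],
)

```text
t: 10.35
eef_pos: [526.1, 325.7, 54.1]
tcp_rot: [3.141, 0.001, 3.041]
ft_force: [0.8, -0.5, -3.8]
opening: 0.46
grip_force: 30.0
```

Emit:
move_arm(
  commands=[
    [[0,0,2],[0,0,0],0.3],
    [[0,0,3],[0,0,0],0.3],
    [[0,0,3.5],[0,0,0],0.3],
    [[0,0,3.5],[0,0,0],0.3],
    [[0,-0.5,2],[0,0,0],0.3],
    [[0,-1.5,1],[0,0,0],0.3],
    [[0.3,-2,0],[0,0,-0.5],0.3],
    [[0.8,-3,0],[0,0,-0.5],0.3],
    [[0.8,-3,0],[0,0,-0.5],0.3],
    [[0.8,-3,0],[0,0,-0.5],0.3],
  ],
)

```text
t: 11.35
eef_pos: [552.5, 193.6, 202.1]
tcp_rot: [-3.141, -0.002, 3.006]
ft_force: [0.1, -0.2, -2.5]
opening: 0.463
grip_force: 30.0
```

Emit:
move_arm(
  commands=[
    [[1.1,-3,0],[0,0,-0.5],0.3],
    [[1.1,-3,0],[0,0,-0.5],0.3],
    [[1.1,-3,0],[0,0,-0.5],0.3],
    [[1,-3,0],[0,0,-0.5],0.3],
    [[0.8,-3,0],[0,0,-0.5],0.3],
    [[0.5,-2,0],[0,0,0],0.3],
    [[0.3,-1.2,0],[0,0,0],0.3],
    [[0,0,0],[0,0,0],0.3],
    [[0,0,0],[0,0,0],0.3],
    [[0,0,0],[0,0,0],0.3],
  ],
)

```text
t: 12.35
eef_pos: [611.7, 14.6, 203.5]
tcp_rot: [3.141, -0.001, 2.964]
ft_force: [0.4, 0.2, -3.6]
opening: 0.459
grip_force: 30.0
```

```bash
python3 - <<'E'
from h import *
import pickle
ci=camera_info("wrist"); w=read_camera("wrist"); cv2.imwrite("pics/w5.png",w); pickle.dump(ci,open("w5.pkl","wb"))
b=read_camera("side");cv2.imwrite("pics/side5.png",b)
o=np.zeros((600,800,3),np.uint8)
o[:,:480]=cv2.resize(w[30:330,160:400],(480,600),interpolation=cv2.INTER_CUBIC)
o[:320,480:]=cv2.resize(b[130:290,250:410],(320,320),interpolation=cv2.INTER_CUBIC)
cv2.imwrite("pics/m5.png",o); s=state();print(s["eef_pos"],s["tcp_rot"],s["ft_force"],s["moment"],s["opening"])
E
```

```text
[611.82725514  14.62307808 203.66563658] [ 3.14141046e+00 -8.76734616e-05  2.96394636e+00] [ 0.48044615 -0.02636915 -3.33178435] [ 0.07627643 -0.02702635  0.00677967] 0.4578164868237495
```

View pics/m5.png

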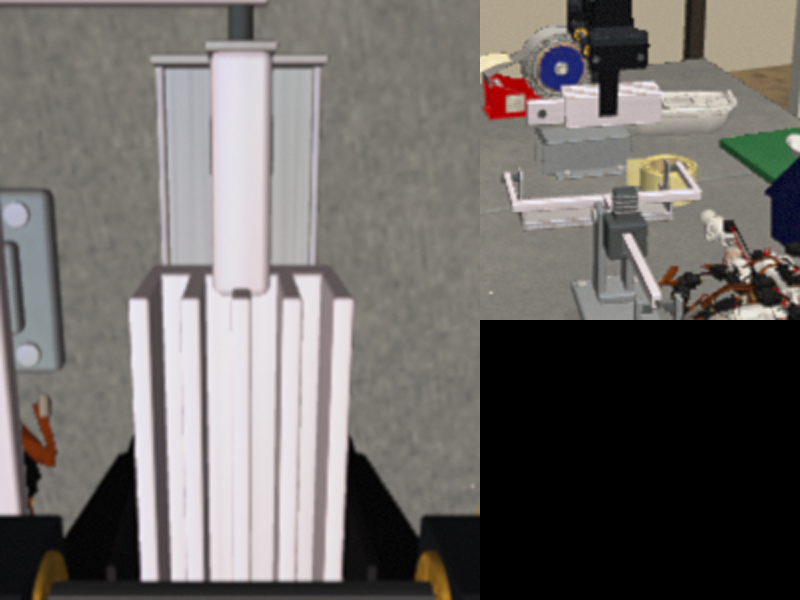

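The heat sink is in line over the pan. Its lug tip is at crop (242,46) and the pan's near end plate at row 60, centred at column 239. I'll check this numerically.

```bash
python3 - <<'E'
from h import *
import pickle
ci=pickle.load(open("w5.pkl","rb"))
W=lambda x,y:(160+x/2,30+y/2)
print("tip",onz("wrist",W(242,46),219.7,ci),"plateL",onz("wrist",W(152,60),87,ci),"plateR",onz("wrist",W(327,60),87,ci))
print("finL",onz("wrist",W(132,298),229.7,ci),"finR",onz("wrist",W(350,298),229.7,ci))
print("lipL",onz("wrist",W(160,75),71,ci),onz("wrist",W(165,260),71,ci),"lipR",onz("wrist",W(319,75),71,ci),onz("wrist",W(313,260),71,ci))
E
```

```text
tip [515.7  31.6 219.7] plateL [501.5   1.9  87. ] plateR [512.5  63.   87. ]
finL [557.8   2.2 229.7] finR [565.4  44.1 229.7]
lipL [505.6   2.3  71. ] [574.4 -10.3  71. ] lipR [516.2  61.2  71. ] [585.   48.5  71. ]
```

Emit:
move_arm(
  commands=[
    [[0.1,-0.1,-2],[0,0,0],0.3],
    [[0.1,0,-3],[0,0,0],0.3],
    [[0,0,-3],[0,0,0],0.3],
    [[0,0,-2],[0,0,0],0.3],
    [[0,0,-1.2],[0,0,0],0.3],
    [[0,0,-0.7],[0,0,0],0.3],
    [[0,0,-0.5],[0,0,0],0.3],
    [[0,0,-0.5],[0,0,0],0.3],
    [[0,0,-0.4],[0,0,0],0.3],
    [[0,0,-0.3],[0,0,0],0.3],
  ],
)

```text
t: 13.45
eef_pos: [614.4, 12.6, 67.9]
tcp_rot: [3.141, 0.001, 2.963]
ft_force: [-0.1, -0.5, -2.7]
opening: 0.459
grip_force: 30.0
```

Emit:
move_arm(
  commands=[
    [[0,0,-0.3],[0,0,0],0.3],
    [[0,0,-0.2],[0,0,0],0.3],
    [[0,0,0],[0,0,0],0.3],
  ],
)

```text
t: 13.75
eef_pos: [614.0, 12.6, 62.5]
tcp_rot: [3.142, -0.0, 2.963]
ft_force: [0.9, 0.2, -1.3]
opening: 0.461
grip_force: 30.0
```

Emit:
move_arm(
  commands=[
    [[0,0,-0.1],[0,0,0],0.3],
    [[0,0,-0.1],[0,0,0],0.3],
    [[0,0,0],[0,0,0],0.3],
  ],
)

```text
t: 14.05
eef_pos: [614.1, 12.7, 60.6]
tcp_rot: [3.141, 0.0, 2.963]
ft_force: [0.0, 0.1, -2.0]
opening: 0.461
grip_force: 30.0
```

Emit:
move_arm(
  commands=[
    [[0,0,-0.1],[0,0,0],0.3],
    [[0,0,0],[0,0,0],0.3],
  ],
)

```text
t: 14.25
eef_pos: [614.1, 12.7, 59.6]
tcp_rot: [3.142, -0.0, 2.963]
ft_force: [-0.2, -0.7, -2.2]
opening: 0.461
grip_force: 30.0
```

Emit:
move_arm(
  commands=[
    [[0,0,-0.1],[0,0,0],0.3],
    [[0,0,0],[0,0,0],0.3],
    [[0,0,0],[0,0,0],0.3],
  ],
)

```text
t: 14.55
eef_pos: [614.1, 12.6, 58.8]
tcp_rot: [3.142, 0.0, 2.963]
ft_force: [-1.1, -1.5, 1.3]
opening: 0.458
grip_force: 30.0
```

Emit:
move_arm(
  commands=[
    [[0,0,-0.1],[0,0,0],0.3],
    [[0,0,0],[0,0,0],0.3],
    [[0,0,0],[0,0,0],0.3],
  ],
)

```text
t: 14.85
eef_pos: [614.1, 12.5, 58.0]
tcp_rot: [-3.142, 0.0, 2.963]
ft_force: [-2.9, -2.9, 4.5]
opening: 0.46
grip_force: 30.0
```

```bash
python3 - <<'E'
from h import *
f=[]
b=read_camera("side");cv2.imwrite("pics/side6.png",b)
for i in range(4):
    read_camera("side"); f.append(state()["ft_force"][2])
print(np.round(f,1), state()["eef_pos"])
a=cv2.imread("pics/side5.png")
o=np.hstack([cv2.resize(i[150:300,255:400],(400,414),interpolation=cv2.INTER_CUBIC) for i in (a,b)])
cv2.imwrite("pics/m6.png",o)
E
```

```text
[5.1 4.5 5.2 4.8] [614.09180397  12.48365853  57.98311188]
```

View pics/m6.png

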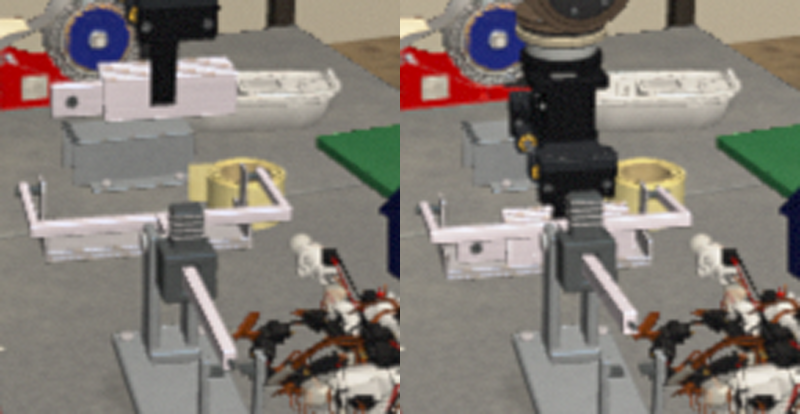

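The side crops before and after show the heat sink standing lengthwise in the pan, the pan on its stop and the beam tip up. I'll release it and rise.

Emit:
move_arm(
  commands=[
    [[0,0,0],[0,0,0],0.5],
    [[0,0,0],[0,0,0],0.55],
    [[0,0,0],[0,0,0],0.6],
    [[0,0,0],[0,0,0],0.62],
    [[0,0,1],[0,0,0],0.62],
    [[0,0,2],[0,0,0],0.62],
    [[0,0,3],[0,0,0],0.62],
    [[0,0,4],[0,0,0],0.62],
    [[0,0,4],[0,0,0],0.62],
    [[0,0,4],[0,0,0],0.62],
  ],
)

```text
t: 16.1
eef_pos: [613.8, 12.8, 240.1]
tcp_rot: [3.141, 0.001, 2.963]
ft_force: [-0.2, -0.2, -0.1]
opening: 0.62
grip_force: 0.0
```

Emit:
move_arm(
  commands=[
    [[-0.4,-1.7,0],[0,0,-8.2],0.62],
    [[-0.4,-1.7,0],[0,0,-8.2],0.62],
    [[-0.4,-1.7,0],[0,0,-8.2],0.62],
    [[-0.5,-1.7,0],[0,0,-8.2],0.62],
    [[-0.5,-1.7,0],[0,0,-8.2],0.62],
    [[-0.5,-1.7,0],[0,0,-8.2],0.62],
    [[-0.5,-1.7,0],[0,0,-8.2],0.62],
    [[-0.5,-1.8,0],[0,0,-8.2],0.62],
    [[-0.5,-1.8,0],[0,0,-8.2],0.62],
    [[-0.5,-1.8,0],[0,0,-8.2],0.62],
  ],
)

```text
t: 17.1
eef_pos: [566.7, -160.9, 238.4]
tcp_rot: [3.141, 0.0, 1.526]
ft_force: [0.5, -0.4, 0.1]
opening: 0.618
grip_force: 0.0
```

Emit:
move_arm(
  commands=[
    [[0,0,0],[0,0,-8.1],0.62],
    [[0,0,0],[0,0,0],0.62],
    [[0,0,0],[0,0,0],0.62],
    [[0,0,0],[0,0,0],0.62],
  ],
)

```text
t: 17.5
eef_pos: [567.1, -159.9, 237.9]
tcp_rot: [3.141, 0.0, 1.394]
ft_force: [0.0, -0.4, -0.4]
opening: 0.621
grip_force: 0.0
```

```bash
python3 - <<'E'
from h import *
import pickle
ci=camera_info("wrist"); w=read_camera("wrist"); cv2.imwrite("pics/w7.png",w); pickle.dump(ci,open("w7.pkl","wb"))
s=state();print(s["eef_pos"],s["tcp_rot"])
d=np.array([.179,.984]);e=np.array([.984,-.179]);p=np.array([576.4,-112])
P=[]
for x,y in [(-13,-58),(13,-58),(13,-36.5),(-13,-36.5)]:
    P.append([*(p+d*y+e*(x-.5)),184])
print(proj("wrist",P).round(0))
b=read_camera("side"); cv2.imwrite("pics/side7.png",b)
o=np.zeros((600,800,3),np.uint8); o[:420,:560]=w
for q in proj("wrist",P): cv2.circle(o,tuple(int(v) for v in q.round()),2,(0,0,255),-1)
i5=cv2.imread("pics/side5.png")
for k,im in enumerate((i5,b)): o[k*300:k*300+300,560:800]=cv2.resize(im[260:335,325:385],(240,300),interpolation=cv2.INTER_CUBIC)
cv2.imwrite("pics/m7.png",o)
E
```

```text
[ 567.12711251 -159.93877165  237.83554501] [3.14137928e+00 4.76029973e-05 1.39338738e+00]
[[260. 244.]
 [300. 244.]
 [301. 212.]
 [259. 212.]]
```

```bash
python3 - <<'E'
from h import *
w=cv2.imread("pics/w7.png"); g=cv2.cvtColor(w,cv2.COLOR_BGR2GRAY)
print("row228",g[226:231,236:326].mean(0).astype(int)[::2].tolist())
print("col280",g[180:270,276:285].mean(1).astype(int)[::2].tolist())
for n in (5,6,7):
    b=cv2.cvtColor(cv2.imread(f"pics/side{n}.png"),cv2.COLOR_BGR2GRAY)
    print(n); print(b[264:292:2,338:370:2])
E
```

```text
row228 [144, 145, 142, 132, 174, 185, 184, 184, 134, 72, 90, 91, 93, 111, 69, 86, 91, 92, 91, 91, 89, 89, 90, 92, 93, 92, 91, 91, 92, 92, 92, 90, 82, 76, 108, 90, 90, 81, 97, 177, 181, 181, 166, 129, 139]
col280 [239, 239, 239, 239, 238, 218, 60, 65, 89, 93, 92, 93, 78, 88, 139, 95, 52, 68, 87, 90, 91, 91, 91, 91, 90, 91, 90, 91, 91, 92, 93, 91, 125, 202, 239, 238, 238, 238, 238, 238, 238, 237, 238, 238, 238]
5
[[123 125 124  98  65  64 126 127 127 124 125 123  98  48  21  29]
 [124 128 119  71  63 110 127  73  48  99 114  81  55  38  24  20]
 [117 124  77  62  75 116  55  26  37  40  39 107 128 127  89  23]
 [136 106  57  60  80  57  35  38  33  35  29  65 118 123 125 121]
 [173  70  77  73  51  32  32  23  19  18  59 107 125 125 124 126]
 [223 130 125 129  77  22  44  38  32  65 112 126 125 127 129 117]
 [228 169 127 127  37  79  68  38  46 124 125 125 116 123  84  45]
 [205 170 126 126  59 138 109  36  58 125 127  90 104  64  54  75]
 [108 121 121 117  97 114 150  32 108 128  80  63  49  47 108  97]
 [ 95  95  84  85  82 114 124  47 119  94  70  72  51  39  50  27]
 [113 119  84  
[... 1435 characters left out ...]
  36  33  66 125 129 131 126]
 [129  77  79  77  52  33  37  26  19  19  60 112 130 130 132 131]
 [128 130 133 134  81  27  46  42  33  65 118 134 130 131 135 122]
 [129 128 134 131  41  84  72  41  46 132 131 132 120 128  85  47]
 [129 129 132 130  62 143 114  41  60 131 133  94 108  65  56  76]
 [128 128 126 125 102 120 159  39 113 131  88  66  55  48 112 104]
 [130 130  89  90  89 118 131  47 123  98  77  77  53  43  53  28]
 [134 128  89  84  81 110 131  34  47  91 113 106  45  38  73  24]
 [145 129 119 123  72 118 137  45 101 106  75  33  28  26  42  80]
 [157 133 132 132  99 121 117  93  98  63  32  43  25  55 131 150]
 [155 145 128 129  97 119 116 131 136 122  67  62  42  94 134 171]]
```

The tab spans columns 264-302 and rows 212-243 in the wrist view, against a predicted 260-300 and 212-244, so the position is right. I'll descend and grip it.

Emit:
move_arm(
  commands=[
    [[0.2,0,-2.5],[0,0,0],0.62],
    [[0,0,-3],[0,0,0],0.62],
    [[0,0,-2],[0,0,0],0.62],
    [[0,0,-0.6],[0,0,0],0.62],
    [[0,0,0],[0,0,0],0.1],
    [[0,0,0],[0,0,0],0.1],
    [[0,0,0],[0,0,0],0.1],
    [[0,0,0],[0,0,0],0.1],
    [[0,0,0],[0,0,0],0.1],
    [[0,0,0],[0,0,0],0.1],
  ],
)

```text
t: 18.6
eef_pos: [568.6, -160.2, 157.2]
tcp_rot: [-3.141, 0.0, 1.391]
ft_force: [-4.9, 1.0, 5.8]
opening: 0.277
grip_force: 30.0
```

Emit:
move_arm(
  commands=[
    [[0,0,0],[0,0,0],0.1],
    [[0,0,0],[0,0,0],0.1],
  ],
)

```text
t: 18.8
eef_pos: [568.6, -160.2, 157.2]
tcp_rot: [-3.141, 0.0, 1.391]
ft_force: [-4.8, 1.8, 6.0]
opening: 0.269
grip_force: 30.0
```

Emit:
move_arm(
  commands=[
    [[-0.09,-0.5,0.07],[0,0,0],0.1],
    [[-0.18,-1,0.15],[0,0,0],0.1],
    [[-0.18,-1,0.15],[0,0,0],0.1],
    [[-0.18,-1,0.15],[0,0,0],0.1],
    [[-0.18,-1,0.15],[0,0,0],0.1],
    [[-0.18,-1,0.15],[0,0,0],0.1],
    [[-0.09,-0.5,0.08],[0,0,0],0.1],
    [[0,0,0],[0,0,0],0.1],
  ],
)

```text
t: 19.6
eef_pos: [557.8, -220.9, 165.7]
tcp_rot: [-3.141, 0.0, 1.39]
ft_force: [-5.4, 0.0, 2.8]
opening: 0.27
grip_force: 30.0
```

Emit:
move_arm(
  commands=[
    [[0,0,0],[0,0,0],0.3],
    [[0,0,0],[0,0,0],0.45],
    [[0,0,0],[0,0,0],0.55],
    [[0,0,0],[0,0,0],0.55],
    [[0,0,0],[0,0,0],0.55],
  ],
)

```text
t: 20.1
eef_pos: [558.4, -220.2, 165.7]
tcp_rot: [3.141, 0.0, 1.39]
ft_force: [0.5, -0.1, 0.4]
opening: 0.534
grip_force: 0.0
```

Emit:
move_arm(
  commands=[
    [[0,0,0],[0,0,0],0.55],
    [[0,0,0],[0,0,0],0.55],
    [[0,0,0],[0,0,0],0.55],
    [[0,0,0],[0,0,0],0.55],
    [[0,0,0],[0,0,0],0.55],
    [[0,0,0],[0,0,0],0.55],
    [[0,0,0],[0,0,0],0.55],
    [[0,0,0],[0,0,0],0.55],
    [[0,0,0],[0,0,0],0.55],
  ],
)

```text
t: 21.0
eef_pos: [558.3, -220.3, 165.7]
tcp_rot: [3.141, 0.0, 1.39]
ft_force: [0.5, 0.5, -0.2]
opening: 0.548
grip_force: 0.0
```

```bash
cat > tilt.py <<'E'
from h import *
import sys
n=sys.argv[1]
if not n.startswith("old"):
    cv2.imwrite(f"pics/side{n}.png",read_camera("side"))
for k in ["5","6","7",n]:
    b=cv2.imread(f"pics/side{k}.png").astype(int); r=b[225:292,318:352]
    m=(r.min(2)>165)
    rows=np.where(m.any(1))[0]
    # end of bar: bottom-right of largest component
    nc,l,st,ce=cv2.connectedComponentsWithStats(m.astype(np.uint8))
    i=1+np.argmax(st[1:,4]); ys,xs=np.where(l==i)
    mx=ys.max(); print(k,"box",st[i]+np.array([318,225,0,0,0]),"bottom",mx+225,"cols",xs[ys>=mx-2].mean()+318, "right-edge top row",ys[xs==xs.max()].mean()+225)
g=cv2.imread(f"pics/side{n}.png"); print(cv2.cvtColor(g,cv2.COLOR_BGR2GRAY)[236:292:2,326:372:2])
E
python3 tilt.py 8
python3 - <<'E'
from h import *
p=np.array([576.4,-112]);d=np.array([.179,.984])
for th in (0,.15,-.15): 
    print(th,proj("side",[[*(p+d*(-216*np.cos(th))),120+216*np.sin(th)]]),proj("scene",[[*(p+d*(-216*np.cos(th))),120+216*np.sin(th)]]))
E
```

```text
5 box [329 225  23  13 187] bottom 237 cols 336.25 right-edge top row 227.0
6 box [328 225  24  21 245] bottom 245 cols 340.75 right-edge top row 229.0
7 box [328 225  24  21 251] bottom 245 cols 336.3529411764706 right-edge top row 229.0
8 box [318 225  22  20 210] bottom 244 cols 320.1666666666667 right-edge top row 227.0
[[ 95  94  94  96 104 205 177  31  26  82 145 137 136 139 138 136 138 149
  208 226 219 144 134]
 [115 116 127 122 136 170 164  73  31 158 159 138 137 139 136 136 131 160
  208 222 217 202 189]
 [ 98 105 105 104  98 167 182 123  42 168 155 137 137 135 136 139 137 140
  172 204 222 234 236]
 [103  89  95  93 101 137 135 137 136 136 138 140 140 137 135 137 138 133
  124 208 210 230 243]
 [141 138 120 120 103 137 138 140 141 139 139 136 140 141 140 140 137 137
  118 205 183 214 238]
 [110 125 120 140 139 127 145 141 141 140 143 141 138 137 139 134 136 138
  126 184 199 204 217]
 [ 84  83  81  81  80  90 133 140 140 138 141 142 140 138 137 135 139 140
  126 202 199 166 174]
 [ 84  80  82  81  84  92 105 141 138 137 142 137 138 139 143 143 142 139
  140 155 141 149 158
[... 1435 characters left out ...]
  62  52 116 108  56]
 [146 124 143 125 126 159 133 122  95  94  92 123 137  51 132 103  78  77
   55  46  58  31  27]
 [146 126 138  92  90 144 141 138  94  89  87 117 136  39  52  99 119 110
   48  41  75  29  31]
 [150 131 126 105 107 142 156 137 126 128  76 124 143  44 106 115  79  29
   28  30  46  85 114]
 [149 124 144 165 165 167 166 142 140 136 105 126 125  99 103  67  27  43
   32  60 140 160 155]
 [148 121 144 165 166 164 164 153 136 138 102 128 126 139 143 127  70  66
   43  98 142 180 190]]
0 [[337.98543753 283.30063854]] [[339.74947009 158.73148924]]
0.15 [[338.21446011 268.40685039]] [[340.0717299  150.95533295]]
-0.15 [[337.20162795 296.6167801 ]] [[338.62397607 166.87452334]]
```

```bash
python3 - <<'E'
from h import *
G=lambda k:cv2.cvtColor(cv2.imread(f"pics/side{k}.png"),cv2.COLOR_BGR2GRAY)
a,b=G("5"),G("8")
print("c331..343 rows 266-288 level-empty"); print(a[266:288,331:344]); print("now"); print(b[266:288,331:344])
E
```

```text
c331..343 rows 266-288 level-empty
[[205 223 224 220 170 130 124 124 127 128 127 119  91]
 [188 223 223 224 200 151 126 126 126 126 120  91  77]
 [135 205 223 224 221 170 127 117 124 124  98  77  67]
 [102 194 223 225 223 197 146 121 131 128  95  74  58]
 [ 99 162 212 224 226 220 167 136 126 106  79  57  51]
 [ 94 110 199 222 224 223 197 144  94  74  64  55  46]
 [ 98 100 168 214 223 225 223 173 109  70  77  77  74]
 [109  94 109 200 224 225 226 201 147  98 111 122 122]
 [119  98 103 169 217 224 225 223 173 130 124 125 127]
 [131 106  95 114 202 225 224 225 199 148 125 124 127]
 [143 119  99 102 178 222 226 228 223 169 128 127 126]
 [146 133 107  94 117 217 232 226 222 178 134 127 131]
 [146 145 118  97 106 188 207 205 200 170 136 126 127]
 [145 150 134 107 108 181 195 189 188 157 134 124 123]
 [150 150 146 120 111 180 149 108 124 121 119 121 116]
 [147 145 142 127 121 178 132  81  83 100 107 108 105]
 [117 113 112 111 119 175 152  95  77  95  90  84  85]
 [101  86  83  86 105 166 174 117  79  96  93  81  80]
 [ 99  84  81  80  85 115 124 113 106 119 113  84  74]
 [ 94  79  79  77  8
[... 660 characters left out ...]
03 131 236 246 245 247 210 152 138 140]
 [160 146 123 109 119 212 227 225 223 190 149 140 142]
 [161 159 142 117 121 206 217 208 210 185 150 138 142]
 [159 161 147 121 123 197 172 136 147 165 149 140 140]
 [157 163 161 141 130 196 162 101 110 143 143 139 135]
 [164 165 164 148 140 196 173 103  87 110 128 131 129]
 [160 157 160 158 156 196 200 133  92 106 118 122 118]
 [130 125 124 126 140 159 155 133 118 122 103  95  93]
 [111  95  94  96 115 155 148 137 135 136 112  90  89]
 [107  92  88  90  98 144 153 141 134 138 123  94  85]
 [102  88  85  84  94 136 157 145 134 136 133 112  95]
 [110 105 107 107 114 142 158 156 140 137 136 126 126]
 [163 167 163 164 166 166 167 165 145 138 139 139 139]]
```

```bash
python3 - <<'E'
from h import *
a=read_camera("scene"); b=cv2.imread("pics/side8.png"); cv2.imwrite("pics/scene8.png",a)
o=np.zeros((600,800,3),np.uint8)
C=lambda i,c0,c1,r0,r1,s:cv2.resize(i[r0:r1,c0:c1],None,fx=s,fy=s,interpolation=cv2.INTER_CUBIC)
o[:400,:500]=C(b,325,375,262,302,10); o[:400,500:]=C(a,325,355,140,180,10)
o[400:,:400]=C(a,250,350,170,220,4); o[400:,400:]=C(b,270,370,195,245,4)
cv2.imwrite("pics/m8.png",o)
E
```

```text
(no output)
```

View pics/m8.png

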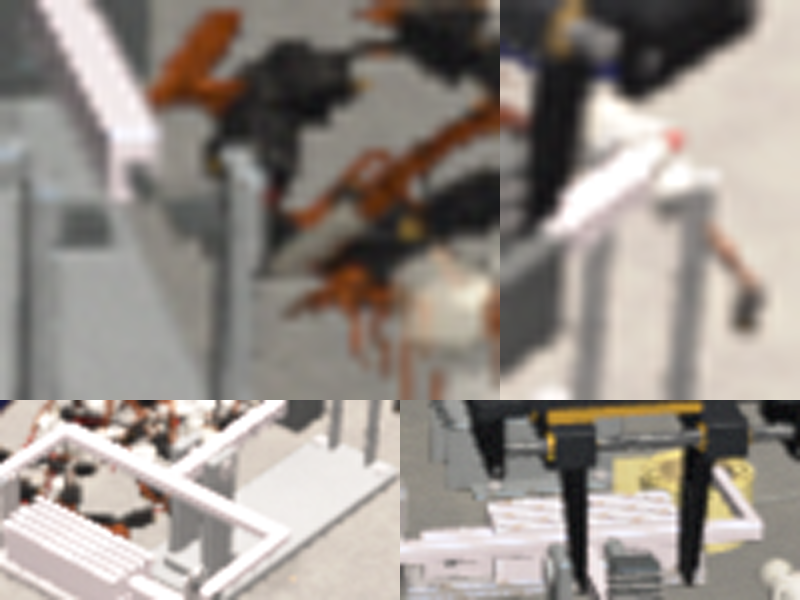

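The pointer is at side pixel (339,280) and the post tops are at (326,277) and (349,277.5), which puts the level marks near row 283. So the beam is slightly pan-down, by roughly 0.03 rad. The heat sink lies in the pan. I'll refine this by matching the beam end against the image at the stop.

```bash
cat > tm.py <<'E'
from h import *
import sys
def G(k): return cv2.cvtColor(cv2.imread(f"pics/side{k}.png"),cv2.COLOR_BGR2GRAY)
def sh(k,ref):
    S=4; up=lambda i:cv2.resize(i,None,fx=S,fy=S,interpolation=cv2.INTER_CUBIC)
    t=up(G(ref)[270:284,334:341]) 
    w=up(G(k)[252:302,330:346])
    r=cv2.matchTemplate(w,t,cv2.TM_CCOEFF_NORMED); _,v,_,l=cv2.minMaxLoc(r)
    return l[0]/S+330-334, l[1]/S+252-270, round(v,3)
ref=sys.argv[1]
for k in sys.argv[2:]: print(k,sh(k,ref))
E
python3 tm.py 8 8 5 6 7
python3 - <<'E'
from h import *
p=np.array([576.4,-112]);d=np.array([.179,.984])
for L in (206,216):
  for th in (0,.03,.15):
    c,s=np.cos(th),np.sin(th)
    print(L,th,[proj("side",[[*(p+d*(-L*c+h*s)),120+L*s+h*c]]).round(1).tolist() for h in (0,6)])
E
```

```text
8 (0.0, 0.0, 0.997)
5 (0.0, 1.75, 0.97)
6 (0.0, -11.75, 0.876)
7 (0.0, -10.75, 0.93)
206 0 [[[336.8, 280.7]], [[336.9, 278.1]]]
206 0.03 [[[336.9, 278.0]], [[337.0, 275.4]]]
206 0.15 [[[337.0, 266.6]], [[337.0, 263.8]]]
216 0 [[[338.0, 283.3]], [[338.1, 280.7]]]
216 0.03 [[[338.1, 280.4]], [[338.2, 277.7]]]
216 0.15 [[[338.2, 268.4]], [[338.2, 265.5]]]
```

Emit:
move_arm(
  commands=[
    [[-0.1,-0.5,-0.5],[0,0,0],0.55],
    [[0,0,-0.4],[0,0,0],0.55],
    [[0,0,0],[0,0,0],0.1],
    [[0,0,0],[0,0,0],0.1],
    [[0,0,0],[0,0,0],0.1],
    [[0,0,0],[0,0,0],0.1],
    [[0,0,0],[0,0,0],0.1],
    [[0,0,0],[0,0,0],0.1],
    [[0,0,0],[0,0,0],0.1],
    [[0,0,0],[0,0,0],0.1],
  ],
)

```text
t: 22.1
eef_pos: [557.0, -225.3, 156.6]
tcp_rot: [-3.141, -0.0, 1.39]
ft_force: [-4.2, -0.1, 1.5]
opening: 0.269
grip_force: 30.0
```

Emit:
move_arm(
  commands=[
    [[-0.04,-0.2,0],[0,0,0],0.1],
    [[-0.04,-0.2,0],[0,0,0],0.1],
    [[0,0,0],[0,0,0],0.1],
    [[0,0,0],[0,0,0],0.1],
    [[0,0,0],[0,0,0],0.3],
    [[0,0,0],[0,0,0],0.45],
    [[0,0,0],[0,0,0],0.55],
    [[0,0,0],[0,0,0],0.55],
    [[0,0,0],[0,0,0],0.55],
  ],
)

```text
t: 23.0
eef_pos: [556.6, -229.4, 156.7]
tcp_rot: [3.141, 0.0, 1.39]
ft_force: [0.2, -0.3, 0.0]
opening: 0.54
grip_force: 0.0
```

Emit:
move_arm(
  commands=[
    [[0,0,1],[0,0,0],0.55],
    [[0,0,2],[0,0,0],0.55],
    [[0,0,2],[0,0,0],0.55],
    [[0,0,0],[0,0,0],0.55],
    [[0,0,0],[0,0,0],0.55],
    [[0,0,0],[0,0,0],0.55],
    [[0,0,0],[0,0,0],0.55],
    [[0,0,0],[0,0,0],0.55],
    [[0,0,0],[0,0,0],0.55],
    [[0,0,0],[0,0,0],0.55],
  ],
)

```text
t: 24.0
eef_pos: [556.4, -229.3, 206.4]
tcp_rot: [-3.141, -0.0, 1.39]
ft_force: [0.9, 0.1, 0.9]
opening: 0.55
grip_force: 0.0
```

```bash
python3 - <<'E'
from h import *
cv2.imwrite("pics/side9.png",read_camera("side"))
for i in range(6): read_camera("scene")
cv2.imwrite("pics/side10.png",read_camera("side")); print(state()["t"])
E
python3 tm.py 8 5 7 9 10; python3 tm.py 10 5 7 8 9
```

```text
24.4
5 (0.0, 1.75, 0.97)
7 (0.0, -10.75, 0.93)
9 (0.0, 2.25, 0.949)
10 (0.0, 2.25, 0.948)
5 (0.0, -0.5, 0.968)
7 (0.0, -13.25, 0.892)
8 (0.0, -2.25, 0.959)
9 (0.0, 0.0, 0.997)
```

```bash
python3 - <<'E'
from h import *
im=cv2.imread("pics/side10.png"); g=cv2.cvtColor(im,cv2.COLOR_BGR2GRAY)
print("L post r274-296"); print(g[274:294,321:331]); print("R post"); print(g[274:294,345:354]); print("tip"); print(g[274:290,334:344])
E
```

```text
L post r274-296
[[124  98  97 104 115 116 145 158 158 143]
 [157 149 147 149 152 153 159 161 163 159]
 [168 168 166 165 170 181 166 158 157 159]
 [180 180 179 175 174 169 139 151 159 160]
 [154 151 150 150 147 141 130 149 157 156]
 [140 139 138 137 131 131 128 151 161 150]
 [131 132 133 136 137 139 103 144 165 163]
 [137 139 141 155 162 157 107 139 162 164]
 [161 160 161 162 162 145 101 123 141 142]
 [164 163 162 163 163 145  99 124 138 137]
 [160 162 163 160 163 146 101 124 138 137]
 [161 161 163 164 164 148 100 129 140 132]
 [163 163 164 165 165 144 101 129 139 124]
 [165 165 164 163 162 147 101 128 140 153]
 [165 163 166 165 165 145  99 120 133 145]
 [165 165 164 162 165 145  96 121 136 143]
 [166 166 163 164 164 146  98 121 135 141]
 [165 166 165 166 162 143  94 120 137 139]
 [167 166 165 165 163 135  88 123 137 139]
 [169 167 164 163 163 131  87 123 138 143]]
R post
[[133  84  36  22  33  47  44  41  43]
 [128  76  38  36  36  47  38  42  34]
 [ 88  43  73  85  84  74  53  39  37]
 [ 83  53 129 157 150  95  53  61  44]
 [ 87  66  99 149 164 119  63  42  46]
 [ 97  69  71 140 168
[... 557 characters left out ...]
7 106]]
tip
[[203 234 236 238 237 182 137 137 136 137]
 [147 221 235 236 237 195 145 134 137 138]
 [108 205 234 235 236 216 164 137 138 139]
 [106 161 222 227 230 229 183 144 138 140]
 [103 121 217 222 213 210 181 147 138 139]
 [106 118 203 219 211 211 174 142 137 135]
 [118 121 196 203 183 192 154 132 128 129]
 [123 126 193 148 105 132 130 118 117 113]
 [111 125 190 156  98  93 125 109  93  95]
 [ 92 115 189 170 101  82 104 100  90  88]
 [ 89 104 188 196 131  90 107 115  92  85]
 [ 81  90 138 160 138 122 128 135 111  93]
 [107 114 141 157 151 138 135 137 126 122]
 [163 163 162 165 162 145 137 136 139 139]
 [164 164 163 164 164 152 139 137 137 139]
 [163 163 164 160 163 161 143 136 138 137]]
```

The estimate is now about +0.011 rad. I'll nudge it 1.5 mm further out to centre it.

Emit:
move_arm(
  commands=[
    [[0,0,-2],[0,0,0],0.55],
    [[0,0,-2],[0,0,0],0.55],
    [[0,0,-1],[0,0,0],0.5],
    [[0,0,0],[0,0,0],0.1],
    [[0,0,0],[0,0,0],0.1],
    [[0,0,0],[0,0,0],0.1],
    [[0,0,0],[0,0,0],0.1],
    [[0,0,0],[0,0,0],0.1],
    [[0,0,0],[0,0,0],0.1],
    [[0,0,0],[0,0,0],0.1],
  ],
)

```text
t: 25.4
eef_pos: [556.3, -229.4, 157.0]
tcp_rot: [3.142, 0.0, 1.39]
ft_force: [-3.9, -2.0, 2.7]
opening: 0.273
grip_force: 30.0
```

Emit:
move_arm(
  commands=[
    [[-0.03,-0.15,0],[0,0,0],0.1],
    [[0,0,0],[0,0,0],0.1],
    [[0,0,0],[0,0,0],0.1],
    [[0,0,0],[0,0,0],0.3],
    [[0,0,0],[0,0,0],0.45],
    [[0,0,0],[0,0,0],0.55],
    [[0,0,0],[0,0,0],0.55],
    [[0,0,0],[0,0,0],0.55],
  ],
)

```text
t: 26.2
eef_pos: [556.3, -230.9, 156.7]
tcp_rot: [3.141, 0.0, 1.39]
ft_force: [-0.0, -0.3, 1.0]
opening: 0.534
grip_force: 0.0
```

Emit:
move_arm(
  commands=[
    [[0,0,1],[0,0,0],0.55],
    [[0,0,2],[0,0,0],0.55],
    [[0,0,3],[0,0,0],0.55],
    [[0,0,3],[0,0,0],0.55],
    [[0,0,0],[0,0,0],0.55],
    [[0,0,0],[0,0,0],0.55],
    [[0,0,0],[0,0,0],0.55],
    [[0,0,0],[0,0,0],0.55],
    [[0,0,0],[0,0,0],0.55],
    [[0,0,0],[0,0,0],0.55],
  ],
)

```text
t: 27.2
eef_pos: [556.1, -230.8, 246.2]
tcp_rot: [-3.141, -0.0, 1.39]
ft_force: [-0.3, -0.7, 1.0]
opening: 0.55
grip_force: 0.0
```

```bash
python3 - <<'E'
from h import *
for i in range(6): read_camera("scene")
cv2.imwrite("pics/side11.png",read_camera("side")); print(state()["t"])
E
python3 tm.py 8 5 7 10 11; python3 tm.py 10 7 11
```

```text
27.55
5 (0.0, 1.75, 0.97)
7 (0.0, -10.75, 0.93)
10 (0.0, 2.25, 0.948)
11 (0.0, 2.75, 0.948)
7 (0.0, -13.25, 0.892)
11 (0.0, 0.5, 0.982)
```

```bash
python3 -c "
from cell import env
print(env.job_done())"
```

```text
the job is handed in; nothing more can be done
None
```

The heat sink was drawn out of the magazine, let go on the bench, taken again by its finned body and laid lengthwise in the pan. The counterpoise now sits about 66 mm out with the beam resting about level, roughly 0.005 rad from the side camera, and the job was handed in at about 27.6 s.

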